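Tip out a chocolate tube and show its cap to the code reader

ROBOT

A 7-joint arm with a two-finger parallel gripper is mounted at the origin on the work surface. World frame = base frame: x ahead of the robot, y to its left, z up, the work surface at z = 0. Lengths are in m, angles in degrees, forces in N, time in s.
With the tool pointing down it reaches from about 0.425 to 0.95 m from the base axis. Payload 4.7 kg.
Tool frame: the origin (TCP) lies on the front face of the gripper's body, between the roots of the fingers; the fingertips stand 73 mm ahead of it and the grasp point (between the pads) lies 54 mm ahead of it; z points along the fingers, y is the line along which they close (so a half turn about z gives the same grasp; the last joint's range is limited). The gripper opens to 85 mm and grips with 20 to 120 N. Pads are 22 mm wide; open, the fingers measure 114 mm over their backs; the gripper's body (76 mm by 85 mm) begins 54 mm behind the grasp point. The pads swing forward as they close: fully open they stand 13 mm farther back than shut.
Start: joints at [65.438, 26.849, -2.785, 87.806, 1.381, 65.374, -4.715], TCP at [0.263, -0.622, 0.304] pointing down, gripper open.
Joint ranges: [-148.3, 148.3], [-19.14, 114.17], [-79.39, 73.82], [5.75, 140.21], [-59.74, 239.74], [12.07, 113.84], [-152.46, 152.46]. Speed limits (degrees/s): [147.25, 147.25, 180, 180, 180, 180, 180].

INTERFACE

Orientations are given as [roll, pitch, yaw] about the fixed x, y, z axes, in that order (R = Rz(yaw) Ry(pitch) Rx(roll)).
In Python, from workcell import read_state, optics, order gives the robot as it stands. The module is installed in compiled form; this text tells all that it offers.
- The arm moves only by the shell command python3 -m jog 'ROWS' [FORCE]. ROWS is JSON, a list of rows, each a list of 3 entries, a list of its own where there are three numbers: the shift along the world's x, y, z each as a share of 150 mm, from -1 to 1, then the turn, a rotation vector about the world's x, y, z each as a share of pi/4 rad, from -1 to 1, then the closure, from 0 (fully open) to 1 (shut). A call has 1 to 8 rows; each row is the pose to reach, as a shift and turn from the pose commanded when the call began; what a row does not reach only later rows make up. A row lasts 1/12 s, in which the tool goes at most 41.7 mm and 7.16 degrees, less where a joint would pass 70% of its speed; a pose out of reach is approached as far as the arm can. A call with a number of a shift or a turn outside -1 to 1 is refused whole. A call with a gripper value outside its range is refused whole. The fingers move at their own pace and stop on an object; FORCE is the grip in N (left out, the last holds). Time passes only in rows, so rows that repeat a pose let the fingers close. It gives the time, the measured TCP pose, the force, the opening and the grip force at its end, in the units of the state.
- read_state(): the state, without advancing time (a new reading comes with each control period).
- optics.get_image(name): name is "scene" or "top" or "wrist"; returns a dict with "image" (400x640x3 uint8, red, green, blue), "z_map" (400x640 float32, m along the optical axis (not along the pixel's ray), 0 where there is no reading), "fx", "fy", "cx", "cy" (pixels), "R" (3x3) and "t" (3): a world point X has camera coordinates R X + t. Camera axes: x right, y down, z forward; pixel columns grow to the right and rows downward; lengths in m; the calibration is good to about 2 mm. A picture is of the moment at which its call begins.
- order.finish_job(): hands the job in; it is judged then, once.
Trained networks look in a picture, given as the dict that the camera call returned (one of the last four; its "shot" number tells which), for a name from the list of things; names that differ only in an ending like _2 or _b are one class to them, and where a whole thing is asked for, a point or a joint stands for the part that bears it (a point fixed in the world has none). Each returns a list of dicts, best first, with "conf" (0 to 1); they miss things now and then, are a little off and sometimes report something else, mostly with a low value. They report only what shows in the picture. A call takes as long as a camera call.
- optics.look_for(thing, picture): "extent" ([centre column, centre row, width, height] in pixels, round what is visible of it).
- optics.spot_point(thing, picture): "position" ([row, column] in pixels: a listed point, or the origin of a listed thing).
The state is a dict: "time": time; "joints": joint angles; "qd": joint speeds; "joint_efforts": joint torques, N m; "tcp_pos": TCP position; "eef_rot": TCP orientation; "contact_force": force on the tool from outside, world axes, zero at the start; "wrist_torque": the same for the moment, N m; "finger_gap": finger opening in m; "gripper_force": force on a finger pad.
Only numpy, scipy, OpenCV 4.12 (cv2) and the standard library are available. Lean on these libraries where they do the work, as an engineer would, in place of code of your own. Each camera call takes 0.05 s, during which the arm holds its last target. There are 200 camera calls.

TASK

On the chocolate-shop counter, take the brass bar of the tipping dispenser and tip its tray to 25 degrees, hold it there while the red tube rolls out from under the clear hood into the open end, and bring the tray back down level. Then pick the tube out and hold it up in the air to the code reader: gold cap squarely facing the reader's window, on its line of sight and 10 cm from the glass. Finish while still holding the tube there; do not tip the tray beyond 35 degrees, do not touch the reader, and leave the jar, gift box and sweet dish where they are.

Things in the scene. Friction and masses are not known exactly. Their poses are not given: they have to be found in the camera images.
- dispenser: Fixed dark wooden base of the tipping dispenser, 250 x 165 x 12 mm. Origin: centre of its underside on the counter. +x runs from the bar end to the open far end, y along the hinge axis, z up. The lighter wooden tray on it is 200 mm long (dispenser x -70 to +130 mm) and 144 mm wide; with the tray level its main floor is at dispenser z 34 mm.
- hood (a point): Centre of the top of the clear acrylic hood on the tray, moving with it; level: dispenser x -22, y 0, z 88 mm. The hood covers the bar end, dispenser x -70 to +25 mm; beyond it the tray is open above.
- well (a point): Centre of the well floor, moving with the tray; level: dispenser x 96, y 0, z 29 mm. The well (x 72 to 120, 5 mm below the main floor) keeps the rolled-out tube (axis 18 mm above its floor) when level. Two end posts (x 120 to 130, y +-44 to +-66, tops z 63) stop it, with an 88 mm gap between for a finger; side walls: inner faces y +-66, tops z 54 mm.
- tray (a joint): Tilt of the tray about its hinge, rad: 0 level (its rest and lower stop), growing as the bar end is lifted (25 degrees = 0.436); upper stop 0.75. The tray (0.7 kg with bar) falls back to level if let go; lifting it at the bar takes about 4 N.
- hinge (a point): Point in the middle of the hinge axis, under the far end of the tray, fixed: dispenser x 130, y 0, z 24 mm. The axis is the dispenser's y.
- bar (a point): Middle of the brass lift bar, a round rod 10 mm thick, 104 mm long along the dispenser's y, moving with the tray; level: dispenser x -110, y 0, z 74 mm (240 mm from the hinge and 50 mm above it). 40 mm from its centre to the tray's end wall (top z 84 mm). It can be pinched from above and turns in the fingers.
- tube: Closed rigid red chocolate tube, 36 mm thick, 120 mm long, about 120 g, paper band near the middle, gold cap on one end. Origin at its middle, on its axis; +y points along the axis to the cap. Starts under the clear hood, lying across the tray, cap towards the dispenser's +y; rolls freely when the tray is tipped (x and z axes roll with it).
- cap (a point): Centre of the gold cap's end face, 60 mm from the tube's middle (tube +y).
- tail (a point): Centre of the tube's other (dark) end face, 60 mm from the middle (tube -y).
- reader: Fixed stand of the code reader: black foot 110 mm in diameter and an aluminium post 18 mm thick, 285 mm high, both centred 60 mm behind the origin (its +x). Origin on the counter straight under the window. The reader's window faces the stand's -x, towards the robot.
- reader_head: Grey reader head, 52 x 75 x 55 mm, on the stand. Origin: centre of the dark window with a blue lens, 270 mm above the counter. It looks along its own -x axis: towards the robot and 29 degrees (0.5 rad) downwards. Its y is level.
- jar: Bystander: amber glass jar, 70 mm in diameter, 120 mm high; origin at the centre of its underside.
- gift_box: Bystander: red gift box with gold ribbon, 91 x 91 x 41 mm; origin at the centre of its underside.
- sweet_dish: Bystander: green glass dish with four round chocolates, 120 mm in diameter, 48 mm high; origin at the centre of its underside.

How it is judged:
By the outcome, as a careful person would: the job done as asked, in the order asked, and still so for the second after the job is handed in, while the arm keeps its last pose, push and grip.
It also fails if it takes over 56 s, if anything falls off the work surface, if the arm or the gripper's body presses on something with over 40 N, if the wrist force passes 120 N, or if a joint passes its speed limit or range.

## Working session

There is one attempt and no reset: what is moved stays moved. The work goes in short steps, Python scripts to look and compute and a shell command to move; the robot and the scene stay as the last step left them, time stands still between calls to the robot, and variables do not carry over. Pictures are saved under pics/ and viewed, at most 10 in all, crops included, and the job is handed in when it is done.

```bash
mkdir -p pics; cat > h.py <<'E'
import numpy as np,cv2
from workcell import read_state,optics,order
from scipy.spatial.transform import Rotation as Ro
def pix(p,r,c):
    r0,c0=int(round(r)),int(round(c))
    w=p["z_map"][max(r0-1,0):r0+2,max(c0-1,0):c0+2];w=w[w>0]
    z=np.median(w) if w.size else np.nan
    return at(p,r,c,z)
def at(p,r,c,z):
    X=np.array([(c-p["cx"])/p["fx"]*z,(r-p["cy"])/p["fy"]*z,z])
    return p["R"].T@(X-p["t"])
def ray(p,r,c,h):  # intersect with world z=h
    o=-p["R"].T@p["t"];d=at(p,r,c,1.)-o
    return o+d*(h-o[2])/d[2]
def save(p,n): cv2.imwrite("pics/"+n,p["image"][:,:,::-1])
E
python3 - <<'E'
from h import *
np.set_printoptions(precision=4,suppress=True)
print(read_state())
for n in ["scene","top"]:
    p=optics.get_image(n);save(p,n+"1.png")
    print(n,p["fx"],p["R"].tolist(),p["t"])
    for k in ["dispenser","hood","well","hinge","bar","tube","cap","tail","reader","reader_head","jar","gift_box","sweet_dish"]:
        for d in optics.spot_point(k,p)[:1]:
            print(k,round(d["conf"],2),np.array(d["position"]),pix(p,*d["position"]))
E
```

```text
{'time': 0.0, 'joints': array([65.4384, 26.8968, -2.7847, 87.8744,  1.3815, 65.376 , -4.7157]), 'qd': array([-0.1266, -0.006 , -0.0385, -0.0007,  0.0249, -0.0913,  0.1055]), 'joint_efforts': array([ -0.    , -51.0308,  -0.0474, -23.771 ,   0.0105,   0.0075,
         0.    ]), 'tcp_pos': array([ 0.2626, -0.6214,  0.3029]), 'eef_rot': array([-179.8865,    0.0047,   22.908 ]), 'contact_force': array([ 0.6365, -0.1346, -0.1951]), 'wrist_torque': array([-0.0249,  0.0001, -0.0114]), 'gripper_force': 0.0, 'finger_gap': 0.08550478693335428}
scene 380.41208528036117 [[0.49115529271541436, 0.8710482795993736, 0.006432188166328672], [0.5932057129748947, -0.32906352976759146, -0.7347272796560916], [-0.6378663343770248, 0.3646808028726835, -0.6783321100202707]] [-0.3175 -0.2152  1.5468]
dispenser 0.67 [274.8 255.1] [ 0.6232 -0.2024  0.0351]
hood 0.74 [246.3 252.7] [ 0.5678 -0.1809  0.0867]
well 0.88 [296.8 259.2] [ 0.6915 -0.219   0.0302]
hinge 0.68 [305.2 264.1] [ 0.7201 -0.2174  0.0283]
bar 0.58 [228.7 249. ] [ 0.4887 -0.1625  0.0757]
tube 0.71 [259.6 255.6] [ 0.6143 -0.1913  0.0849]
cap 0.69 [
[... 444 characters left out ...]
48353984761, -0.019049034867410275, -0.10885745648448696], [0.1082176953769428, 0.0318966057196339, -0.9936153868327872]] [0.0121 0.5949 1.2878]
dispenser 0.91 [204.4 389.9] [ 0.5854 -0.1734  0.087 ]
hood 0.64 [222.8 207.5] [0.5269 0.3445 0.0399]
well 0.82 [172.3 397.8] [ 0.6862 -0.2032  0.0273]
hinge 0.74 [160.4 400.9] [ 0.7215 -0.212   0.0275]
bar 0.87 [240.2 384.9] [ 0.4869 -0.1615  0.0768]
cap 0.53 [247.6 264.2] [0.4593 0.1776 0.0404]
reader 0.79 [155.6 280.7] [ 0.7359  0.1437 -0.0001]
reader_head 0.92 [128.1 267.1] [0.7379 0.1419 0.2998]
jar 0.95 [227.1 458.7] [ 0.5253 -0.3551  0.1085]
gift_box 0.8 [248.6 269.3] [0.4568 0.1629 0.0406]
sweet_dish 0.91 [222.6 207. ] [0.5278 0.3477 0.0335]
```

View pics/scene1.png

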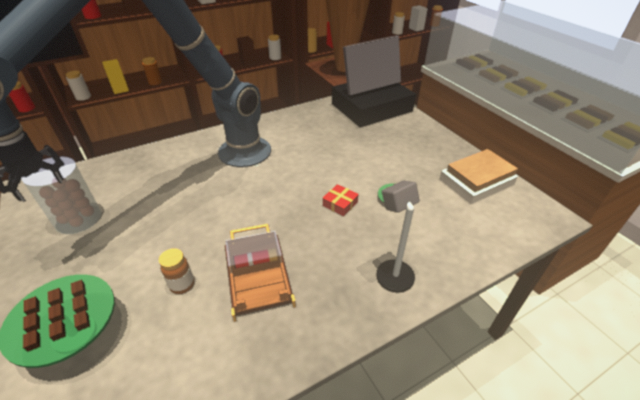

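View pics/top1.png

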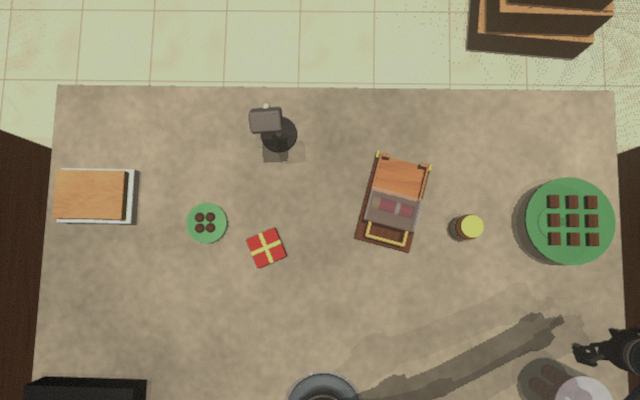

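The scene view shows the dispenser around (258,270), with the bar towards the robot and the tube under the hood. The reader is at (398,230) and the jar at (175,270). The top view confirms this: dispenser (395,205), reader head (265,120). The networks' sweet-dish hit in the scene view and their hood and cap hits in the top view are false. Next I'll refine the dispenser and reader poses.

```bash
python3 - <<'E'
from h import *
np.set_printoptions(precision=4,suppress=True)
from scipy.optimize import least_squares
known={"bar":(-.110,0,.074),"hinge":(.130,0,.024),"well":(.096,0,.029),"hood":(-.022,0,.088)}
obs=[];P={}
for n in ["scene","top"]:
    p=P[n]=optics.get_image(n)
    for k,v in known.items():
        for d in optics.spot_point(k,p)[:1]:
            if d["conf"]>.5: obs.append((p,v,np.array(d["position"]),n+k))
def proj(p,X):
    c=p["R"]@X+p["t"];return np.array([p["cy"]+p["fy"]*c[1]/c[2],p["cx"]+p["fx"]*c[0]/c[2]])
def f(q):
    R=Ro.from_euler("z",q[2]).as_matrix()
    return np.concatenate([proj(p,R@v+[q[0],q[1],0])-o for p,v,o,_ in obs])
s=least_squares(f,[.6,-.19,-.22],loss="soft_l1");print("disp",s.x[:2],np.degrees(s.x[2]));r=s.fun.reshape(-1,2)
for o,x in zip(obs,f(s.x).reshape(-1,2)):print(o[3],x)
# depth check for base rectangle
def cloud(p):
    v,u=np.mgrid[0:400,0:640];z=p["z_map"]
    C=np.stack([(u-p["cx"])/p["fx"]*z,(v-p["cy"])/p["fy"]*z,z],-1)
    return (C-p["t"])@p["R"],z>0
for n,p in P.items():
    W,m=cloud(p)
    k=m&(W[...,2]>.007)&(W[...,2]<.1)&(W[...,0]>.44)&(W[...,0]<.76)&(W[...,1]>-.32)&(W[...,1]<-.08)
    rc=cv2.minAreaRect((W[k][:,:2]*1000).astype(np.float32));print(n,"rect",rc)
    # reader head
    k=m&(W[...,2]>.22)&(W[...,2]<.36)&(abs(W[...,0]-.76)<.12)&(abs(W[...,1]-.13)<.12)
    Q=W[k];print(n,"head",len(Q),Q.min(0),Q.max(0))
    # RANSAC planes
    rng=np.random.default_rng(0)
    for _ in range(2):
        best=None
        for i in range(400):
            a,b,c=Q[rng.choice(len(Q),3,False)];nn=np.cross(b-a,c-a);l=np.linalg.norm(nn)
            if l<1e-6: continue
            inl=abs((Q-a)@nn/l)<.0025
            if best is None or inl.sum()>best.sum():best=inl
        I=Q[best];c=I.mean(0);nn=np.linalg.svd(I-c)[2][2];nn*=np.sign(nn[2]);print(" plane n",nn,"c",c,(I.min(0)+I.max(0))/2,best.sum());Q=Q[~best]
        if len(Q)<30:break
    k=m&(W[...,2]>.006)&(W[...,2]<.03)&(abs(W[...,0]-.76)<.12)&(abs(W[...,1]-.13)<.12)
    Q=W[k];print(" foot",len(Q),Q.min(0),Q.max(0),cv2.minEnclosingCircle((Q[:,:2]*1000).astype(np.float32)))
    k=m&(W[...,2]>.05)&(W[...,2]<.2)&(abs(W[...,0]-.78)<.12)&(abs(W[...,1]-.13)<.12)
    print(" post",k.sum(),np.median(W[k],0) if k.any() else "")
E
```

```text
disp [ 0.5944 -0.1899] -12.031205856424851
scenebar [-0.0715 -2.2845]
scenehinge [0.4766 1.7036]
scenewell [-1.0636  0.9715]
scenehood [2.1091 0.5454]
topbar [-0.5064 -1.7255]
tophinge [0.3624 1.6213]
topwell [0.9318 0.8044]
tophood [0.3713 0.4582]
scene rect ((601.1959228515625, -199.27169799804688), (179.96151733398438, 265.9295959472656), 76.29683685302734)
scene head 1037 [0.7313 0.1069 0.2203] [0.8087 0.1844 0.3183]
 plane n [0.8847 0.066  0.4615] c [0.7833 0.1456 0.2951] [0.7875 0.1465 0.2809] 467
 plane n [ 0.0744 -0.9971  0.0162] c [0.7647 0.11   0.2859] [0.7635 0.1106 0.2825] 230
 foot 914 [0.7446 0.094  0.006 ] [0.8551 0.2258 0.0291] ((800.02001953125, 159.78387451171875), 66.04805755615234)
 post 263 [0.8041 0.1435 0.1307]
top rect ((600.961669921875, -192.32945251464844), (221.31369018554688, 315.8170166015625), 89.67488098144531)
top head 842 [0.728  0.1101 0.256 ] [0.8073 0.1862 0.32  ]
 plane n [-0.4825 -0.0264  0.8755] c [0.7528 0.1486 0.307 ] [0.753  0.1488 0.3057] 479
 plane n [0.8499 0.0706 0.5222] c [0.7847 0.1501 0.2989] [0.7854 0.151  0.294 ] 138
 foot 811 [0.6429 0.0126 0.006 ] [0.8793 0.2457 0.0293] ((757.5645751953125, 122.0809326171875), 150.01220703125)
 post 5 [0.7927 0.1505 0.0564]
```

```bash
python3 -m jog '[[[0.25,0.5,0],[0,0,0.2],0],[[0.5,1,0],[0,0,0.4],0],[[0.5,1,0],[0,0,0.4],0],[[0.5,1,0],[0,0,0.4],0]]' && python3 -m jog '[[[0.25,0.5,0],[0,0,0.2],0.3],[[0.5,1,0],[0,0,0.4],0.6],[[0.5,1,0],[0,0,0.4],0.6],[[0.5,1,0],[0,0,0.4],0.6]]' && python3 -m jog '[[[0.25,0.5,0],[0,0,0.2],0.6],[[0.5,1,0],[0,0,0.4],0.6],[[0.5,1,0],[0,0,0.4],0.6],[[0.5,1,0],[0,0,0.4],0.6],[[0.5,1,0],[0,0,0.4],0.6]]'
python3 - <<'E'
from h import *
np.set_printoptions(precision=4,suppress=True)
p=optics.get_image("wrist");save(p,"w1.png")
for k in ["hood","well","hinge","bar","tube","cap","tail","reader_head"]:
    for d in optics.spot_point(k,p)[:1]: print(k,round(d["conf"],2),np.array(d["position"]),pix(p,*d["position"]))
print(read_state())
E
```

```text
time: 2.23
tcp_pos: [0.3378, -0.4711, 0.304]
eef_rot: [180.0, -0.0, 41.0]
contact_force: [1.0, 0.0, -0.2]
finger_gap: 0.085
gripper_force: 0.0
time: 2.57
tcp_pos: [0.4123, -0.3218, 0.3043]
eef_rot: [179.9, 0.0, 59.0]
contact_force: [1.1, -1.3, 0.3]
finger_gap: 0.0389
gripper_force: 0.0
time: 2.98
tcp_pos: [0.4903, -0.1645, 0.3049]
eef_rot: [179.8, -0.3, 77.7]
contact_force: [-0.1, 0.0, 0.0]
finger_gap: 0.034
gripper_force: 0.0
hood 0.6 [181.3 406.3] [ 0.5687 -0.1832  0.088 ]
well 0.92 [166.1 506.3] [ 0.685  -0.2097  0.0293]
hinge 0.84 [166.6 537.3] [ 0.7168 -0.2173  0.0289]
bar 0.72 [172.7 308.1] [ 0.4855 -0.1596  0.0781]
{'time': 3.4333, 'joints': array([ 37.0557,  14.0221, -25.9237, 107.9677,   7.0725,  59.5716,
        -5.0268]), 'qd': array([-0.2744, -0.0555, -0.3807, -0.1125, -0.0943,  0.0846, -0.026 ]), 'joint_efforts': array([ -0.0392, -34.8621,  -2.3735, -22.4048,   0.0116,   0.0016,
         0.0011]), 'tcp_pos': array([ 0.4864, -0.1749,  0.3039]), 'eef_rot': array([-179.9935,    0.014 ,   76.7625]), 'contact_force': array([ 0.5609,  1.3687, -0.4436]), 'wrist_torque': array([ 0.0295, -0.0013,  0.0065]), 'gripper_force': 0.0, 'finger_gap': 0.03426030541447011}
```

View pics/w1.png

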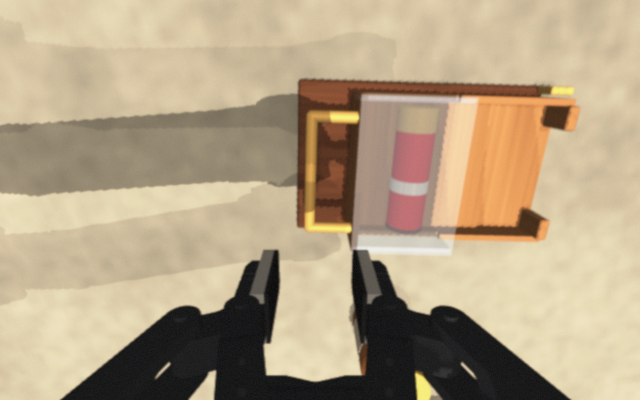

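The wrist view shows the bar's rod running from about (313,115) to (309,228). The base's near edge runs from (299,80) to (298,227), and its +y edge from (300,80) to (540,86).

```bash
python3 - <<'E'
from h import *
np.set_printoptions(precision=4,suppress=True)
p=optics.get_image("wrist")
def seg(a,b,h,off):
    A,B=ray(p,a[1],a[0],h),ray(p,b[1],b[0],h);d=B-A;print(A,B,np.linalg.norm(d[:2]),np.degrees(np.arctan2(d[1],d[0]))+off)
seg((310,228),(313,115),.074,-90)
seg((298,227),(300,80),.012,-90)
seg((300,80),(540,86),.012,0)
for n in ["wrist","wrist","scene","top","wrist"]:
    p=optics.get_image(n); o=[]
    for k,h in [("bar",.074),("hinge",.024),("well",.029)]:
        d=optics.spot_point(k,p)
        o.append(ray(p,*d[0]["position"],h)[:2] if d and d[0]["conf"]>.5 else np.full(2,np.nan))
    d=o[1]-o[0];print(n,*o,np.linalg.norm(d),np.degrees(np.arctan2(d[1],d[0])))
s=read_state();print(s["tcp_pos"],s["eef_rot"])
E
```

```text
[ 0.4691 -0.2255  0.074 ] [ 0.4966 -0.1228  0.074 ] 0.10638452926516472 -14.980572098904247
[ 0.4483 -0.2484  0.012 ] [ 0.49   -0.0924  0.012 ] 0.16151332784716402 -14.962708359274544
[ 0.49   -0.0924  0.012 ] [ 0.7244 -0.1537  0.012 ] 0.24225198071387505 -14.665772224172196
wrist [ 0.4853 -0.1622] [ 0.7209 -0.2151] [ 0.6853 -0.2124] 0.24140875347439145 -12.648050724143602
wrist [ 0.4853 -0.163 ] [ 0.7199 -0.2196] [ 0.684  -0.2087] 0.24140369972640674 -13.562261119053392
scene [ 0.4758 -0.1577] [ 0.7192 -0.2183] [ 0.684  -0.2115] 0.2507815412924875 -13.97161556327013
top [ 0.4918 -0.1557] [ 0.7239 -0.2085] [ 0.6872 -0.209 ] 0.23809513426476434 -12.805900786800429
wrist [ 0.4863 -0.1639] [ 0.7155 -0.2185] [ 0.6867 -0.2118] 0.2356179551002862 -13.3915711769655
[ 0.4869 -0.1736  0.3039] [179.9954  -0.0021  76.9068]
```

```bash
python3 -m jog '[[[0,0.07,-0.25],[0,0,0],0.6],[[0,0.07,-0.5],[0,0,0],0.6],[[0,0.07,-0.75],[0,0,0],0.6],[[0,0.07,-0.85],[0,0,0],0.6],[[0,0.07,-0.85],[0,0,0],0.6],[[0,0.07,-0.85],[0,0,0],0.6]]'
python3 - <<'E'
from h import *
np.set_printoptions(precision=4,suppress=True)
optics.get_image("wrist");p=optics.get_image("wrist");save(p,"w2.png")
for d in optics.spot_point("bar",p)[:1]: print(d["conf"],d["position"],ray(p,*d["position"],.074),pix(p,*d["position"]))
s=read_state();print(s["tcp_pos"],s["eef_rot"],s["finger_gap"])
E
```

```text
time: 4.98
tcp_pos: [0.4869, -0.163, 0.1761]
eef_rot: [-179.9, -0.0, 76.9]
contact_force: [0.6, 0.8, 0.2]
finger_gap: 0.0342
gripper_force: 0.0
0.69 [234.5, 313.1] [ 0.4869 -0.1623  0.074 ] [ 0.4875 -0.1599  0.0792]
[ 0.4881 -0.1634  0.1782] [179.7876   0.0152  76.8977] 0.03412293953064963
```

View pics/w2.png

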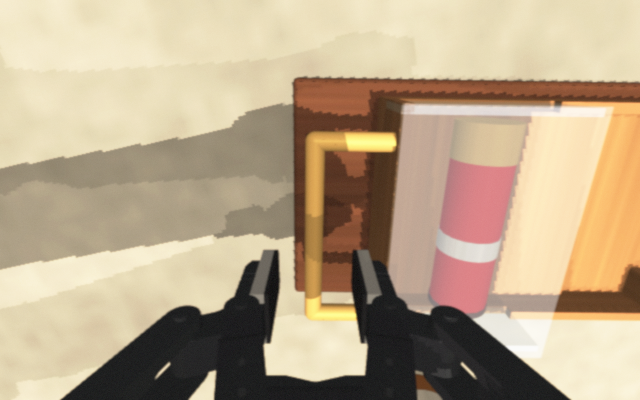

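The rod (column 315) runs vertically, midway between the pads, so I can descend and pinch.

```bash
python3 -m jog '[[[0,0,-0.16],[0,0,0],0.6],[[0,0,-0.31],[0,0,0],0.6],[[0,0,-0.31],[0,0,0],0.6],[[0,0,-0.31],[0,0,0],1],[[0,0,-0.31],[0,0,0],1],[[0,0,-0.31],[0,0,0],1],[[0,0,-0.31],[0,0,0],1],[[0,0,-0.31],[0,0,0],1]]' 50
```

```text
time: 5.8
tcp_pos: [0.4869, -0.1631, 0.1316]
eef_rot: [180.0, 0.0, 76.9]
contact_force: [-3.8, 1.4, 5.9]
finger_gap: 0.0085
gripper_force: 49.1
```

```bash
python3 - <<'E'
import numpy as np
y=np.radians(-13.3)
for a in [3,6,9,12,15,18,21,23,25,26]:
    t=np.radians(a);x=-.240*np.cos(t)+.05*np.sin(t)+.240;z=.05*np.cos(t)+.24*np.sin(t)-.05
    print(a,np.round(np.array([x*np.cos(y),x*np.sin(y),z])/.15,3))
E
```

```text
3 [ 0.019 -0.005  0.083]
6 [ 0.042 -0.01   0.165]
9 [ 0.07  -0.017  0.246]
12 [ 0.101 -0.024  0.325]
15 [ 0.137 -0.032  0.403]
18 [ 0.176 -0.042  0.478]
21 [ 0.22  -0.052  0.551]
23 [ 0.251 -0.059  0.599]
25 [ 0.283 -0.067  0.645]
26 [ 0.3   -0.071  0.668]
```

```bash
python3 -m jog '[[[0.019,-0.005,0.083],[0,0,0],1],[[0.042,-0.01,0.165],[0,0,0],1],[[0.07,-0.017,0.246],[0,0,0],1],[[0.101,-0.024,0.325],[0,0,0],1],[[0.137,-0.032,0.403],[0,0,0],1],[[0.176,-0.042,0.478],[0,0,0],1],[[0.22,-0.052,0.551],[0,0,0],1],[[0.283,-0.067,0.645],[0,0,0],1]]' && python3 -m jog '[[[0,0,0],[0,0,0],1],[[0,0,0],[0,0,0],1],[[0,0,0],[0,0,0],1],[[0,0,0],[0,0,0],1],[[0,0,0],[0,0,0],1],[[0,0,0],[0,0,0],1],[[0,0,0],[0,0,0],1],[[0,0,0],[0,0,0],1]]'
python3 - <<'E'
from h import *
np.set_printoptions(precision=4,suppress=True)
p=optics.get_image("scene");save(cv2 and p,"s2.png")
cv2.imwrite("pics/s2c.png",cv2.resize(p["image"][190:330,200:330,::-1],None,fx=4,fy=4))
for k in ["tube","cap","tail","bar"]:
    for d in optics.spot_point(k,p)[:1]: print(k,d["conf"],d["position"],pix(p,*d["position"]))
s=read_state();print(s["tcp_pos"],s["contact_force"],s["finger_gap"],s["gripper_force"])
E
```

```text
time: 6.47
tcp_pos: [0.5268, -0.1729, 0.2262]
eef_rot: [-179.6, 0.0, 76.9]
contact_force: [-2.3, 0.3, -5.4]
finger_gap: 0.0081
gripper_force: 49.0
time: 7.13
tcp_pos: [0.5271, -0.173, 0.2268]
eef_rot: [-179.7, 0.0, 76.9]
contact_force: [-6.5, 1.5, 1.2]
finger_gap: 0.0078
gripper_force: 49.3
tube 0.81 [296.0, 261.6] [ 0.7165 -0.2186  0.0665]
cap 0.81 [287.4, 280.8] [ 0.7212 -0.1668  0.0735]
tail 0.73 [299.1, 235.8] [ 0.6811 -0.2771  0.0489]
bar 0.87 [216.1, 247.1] [ 0.5434 -0.1752  0.181 ]
[ 0.5271 -0.1729  0.2268] [-6.4952  0.9029  2.725 ] 0.007977182589815448 49.34691309928894
```

View pics/s2c.png

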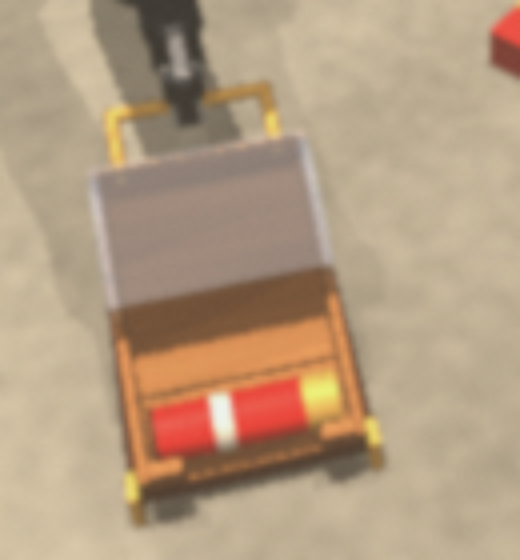

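The crop shows the tray tipped and the tube rolled into the open end against the posts. I'll check the tilt from the hood's top plane.

```bash
python3 - <<'E'
from h import *
np.set_printoptions(precision=4,suppress=True)
y=np.radians(-13.3);ex=np.array([np.cos(y),np.sin(y),0]);ey=np.array([-np.sin(y),np.cos(y),0])
H=np.array([.7195,-.217,.024])
for n in ["scene","top"]:
    p=optics.get_image(n);v,u=np.mgrid[0:400,0:640];z=p["z_map"]
    W=(np.stack([(u-p["cx"])/p["fx"]*z,(v-p["cy"])/p["fy"]*z,z],-1)-p["t"])@p["R"]-H
    X,Y,Z=W@ex,W@ey,W[...,2]
    k=(z>0)&(abs(Y)<.055)&(X<-.11)&(X>-.2)&(Z>.06)&(Z<.19)
    q=np.c_[X[k],Z[k]]; 
    for _ in range(4):
        a=np.polyfit(q[:,0],q[:,1],1);r=q[:,1]-np.polyval(a,q[:,0]);q=q[abs(r)<max(.004,1.5*r.std())]
    print(n,len(q),np.degrees(np.arctan(-a[0])),r.std(),"dist",a[1]/np.hypot(1,a[0]))
    a=[d for d in optics.spot_point("bar",p)[:1]]
    for d in a:
        X=pix(p,*d["position"])-H;print(X@ex,X[2],np.degrees(np.arctan2(X[2]-.004,-X@ex)-np.arctan2(.05,.24)))
E
```

```text
scene 806 17.53874930090605 0.0020921690816664527 dist 0.0829765705771519
-0.18320289253810607 0.156575041110571 28.0199214786231
top 226 16.101498340014732 0.002576959136459572 dist 0.08743150210670561
-0.22382814992423908 0.4747622222964303 52.80253790952302
```

```bash
python3 - <<'E'
from h import *
y=np.radians(-13.3);ex=np.array([np.cos(y),np.sin(y),0]);ey=np.array([-np.sin(y),np.cos(y),0])
H=np.array([.7195,-.217,.024])
p=optics.get_image("scene");v,u=np.mgrid[0:400,0:640];z=p["z_map"]
W=(np.stack([(u-p["cx"])/p["fx"]*z,(v-p["cy"])/p["fy"]*z,z],-1)-p["t"])@p["R"]-H
X,Y,Z=W@ex,W@ey,W[...,2]
for lo,hi in [(-.145,-.075),(-.15,-.07)]:
    k=(z>0)&(abs(Y)<.05)&(X<hi)&(X>lo)&(Z>.08)&(Z<.16)
    q=np.c_[X[k],Z[k]]
    for _ in range(4):
        a=np.polyfit(q[:,0],q[:,1],1);r=q[:,1]-np.polyval(a,q[:,0]);q=q[abs(r)<max(.003,2*r.std())]
    print(len(q),np.degrees(np.arctan(-a[0])),r.std(),"dist",a[1]/np.hypot(1,a[0]))
for b in np.arange(-.16,-.05,.01):
    k=(z>0)&(abs(Y)<.05)&(abs(X-b)<.005)&(Z>.05);print(round(b,3),k.sum(),np.median(Z[k]).round(4))
E
```

```text
976 24.003977614442498 0.0015270475813307805 dist 0.06432964767976
1120 24.007104236425363 0.0015313353379483978 dist 0.06429611698806477
-0.16 1309 0.3936
-0.15 348 0.2265
-0.14 210 0.134
-0.13 157 0.1283
-0.12 148 0.1237
-0.11 158 0.1193
-0.1 301 0.1107
-0.09 267 0.1086
-0.08 174 0.1058
-0.07 105 0.1024
-0.06 0 nan
  return _methods._mean(a, axis=axis, dtype=dtype,
  ret = ret.dtype.type(ret / rcount)
```

```bash
python3 -m jog '[[[0.016,-0.004,0.024],[0,0,0],1],[[0.016,-0.004,0.024],[0,0,0],1],[[0.016,-0.004,0.024],[0,0,0],1],[[0.016,-0.004,0.024],[0,0,0],1],[[0.016,-0.004,0.024],[0,0,0],1],[[0.016,-0.004,0.024],[0,0,0],1],[[0.016,-0.004,0.024],[0,0,0],1],[[0.016,-0.004,0.024],[0,0,0],1]]' && python3 -m jog '[[[-0.032,0.008,-0.046],[0,0,0],1],[[-0.063,0.015,-0.094],[0,0,0],1],[[-0.093,0.022,-0.142],[0,0,0],1],[[-0.123,0.029,-0.191],[0,0,0],1],[[-0.15,0.035,-0.242],[0,0,0],1],[[-0.174,0.041,-0.294],[0,0,0],1],[[-0.198,0.047,-0.344],[0,0,0],1]]' && python3 -m jog '[[[-0.018,0.004,-0.053],[0,0,0],1],[[-0.031,0.007,-0.106],[0,0,0],1],[[-0.044,0.01,-0.16],[0,0,0],1],[[-0.059,0.014,-0.215],[0,0,0],1],[[-0.076,0.018,-0.265],[0,0,0],1],[[-0.09,0.021,-0.3],[0,0,0],1],[[-0.101,0.024,-0.325],[0,0,0],1],[[-0.101,0.024,-0.325],[0,0,0],1]]'
python3 - <<'E'
from h import *
np.set_printoptions(precision=4,suppress=True)
p=optics.get_image("scene")
for k in ["tube","cap","tail","bar","well","hood"]:
    for d in optics.spot_point(k,p)[:1]: print(k,d["conf"],d["position"],pix(p,*d["position"]))
s=read_state();print(s["tcp_pos"],s["contact_force"],s["finger_gap"],s["gripper_force"],s["time"])
E
```

```text
time: 8.3
tcp_pos: [0.5296, -0.1736, 0.2304]
eef_rot: [-179.7, 0.0, 76.9]
contact_force: [-5.9, -0.1, 0.8]
finger_gap: 0.0083
gripper_force: 49.4
time: 8.88
tcp_pos: [0.5009, -0.1666, 0.1787]
eef_rot: [-179.9, 0.0, 76.9]
contact_force: [-3.9, 1.1, -1.0]
finger_gap: 0.0082
gripper_force: 50.3
time: 9.55
tcp_pos: [0.4869, -0.163, 0.1315]
eef_rot: [-180.0, 0.1, 76.9]
contact_force: [-6.7, 2.1, 11.5]
finger_gap: 0.0083
gripper_force: 52.9
tube 0.91 [293.1, 258.0] [ 0.7007 -0.2225  0.0616]
cap 0.77 [283.8, 282.6] [ 0.6851 -0.1479  0.0318]
tail 0.77 [295.9, 237.8] [ 0.6852 -0.2709  0.0641]
bar 0.55 [228.8, 250.7] [ 0.5029 -0.1612  0.0877]
well 0.64 [294.2, 260.6] [ 0.7043 -0.2173  0.0576]
hood 0.88 [245.4, 251.0] [ 0.5625 -0.1839  0.0869]
[ 0.4869 -0.1631  0.1315] [-7.185   1.7608 11.4045] 0.007931309378128084 52.90749549865723 9.9
```

```bash
python3 -m jog '[[[0,0,0],[0,0,0],0.6],[[0,0,0],[0,0,0],0.6],[[0,0,0],[0,0,0],0.6],[[0,0,0.2],[0,0,0],0.6],[[0,0,0.45],[0,0,0],0.6],[[0,0,0.7],[0,0,0],0.6],[[0.1,0,0.95],[0,0,0],0.6]]' && python3 -m jog '[[[0.27,-0.06,0],[0,0,0],0],[[0.53,-0.12,0],[0,0,0],0],[[0.8,-0.17,0],[0,0,0],0],[[0.85,-0.2,0],[0,0,0],0],[[0.85,-0.2,0],[0,0,0],0],[[0.85,-0.2,0],[0,0,0],0],[[0.85,-0.2,0],[0,0,0],0],[[0.85,-0.2,0],[0,0,0],0]]'
python3 - <<'E'
from h import *
np.set_printoptions(precision=4,suppress=True)
optics.get_image("wrist")
for n in ["wrist","wrist","scene","top"]:
    p=optics.get_image(n)
    if n=="wrist":save(p,"w3.png")
    for k in ["tube","cap","tail","bar"]:
        for d in optics.spot_point(k,p)[:1]: print(n,k,round(d["conf"],2),np.array(d["position"]),ray(p,*d["position"],.074 if k=="bar" else .047),pix(p,*d["position"]))
s=read_state();print(s["tcp_pos"],s["eef_rot"],s["finger_gap"],s["time"])
E
```

```text
time: 10.48
tcp_pos: [0.5002, -0.1634, 0.2739]
eef_rot: [-179.9, 0.1, 76.9]
contact_force: [0.4, 0.1, -0.6]
finger_gap: 0.0342
gripper_force: 0.0
time: 11.15
tcp_pos: [0.6282, -0.1929, 0.2726]
eef_rot: [-180.0, 0.0, 76.9]
contact_force: [1.1, -0.2, 0.0]
finger_gap: 0.0853
gripper_force: 0.0
wrist tube 0.93 [180.7 388.6] [ 0.6918 -0.2125  0.047 ] [ 0.6893 -0.2066  0.064 ]
wrist cap 0.62 [112.8 397.3] [ 0.7085 -0.1548  0.047 ] [ 0.7095 -0.1555  0.0424]
wrist tail 0.78 [238.2 383.8] [ 0.6782 -0.2683  0.047 ] [ 0.6764 -0.259   0.0645]
wrist bar 0.71 [188.8 139.2] [ 0.4855 -0.1632  0.074 ] [ 0.4888 -0.1622  0.0794]
wrist tube 0.74 [180.9 386.8] [ 0.691  -0.2125  0.047 ] [ 0.6885 -0.2065  0.0645]
wrist cap 0.83 [113.1 395.4] [ 0.7077 -0.1549  0.047 ] [ 0.7086 -0.1555  0.0428]
wrist tail 0.85 [241.5 382.2] [ 0.6769 -0.2716  0.047 ] [ 0.6753 -0.2627  0.0635]
scene tube 0.91 [295.8 263. ] [ 0.7047 -0.2119  0.047 ] [ 0.7085 -0.2129  0.0527]
scene cap 0.65 [286.4 284.8] [ 0.7058 -0.1501  0.047 ] [ 0.7048 -0.1497  0.0455]
scene tail 0.56 [299.8 236.5] [ 0.6827 -0.2761  0.047 ] [ 0.6884 -0.2769  0.0553]
scene bar 0.64 [230.1 248.5] [ 0.4917 -0.1655  0.074 ] [ 0.696  -0.2161  0.289 ]
top tube 0.53 [166.5 402.7] [ 0.6998 -0.2144  0.047 ] [ 0.6103 -0.1434  0.5149]
top cap 0.56 [163.2 383.4] [ 0.7085 -0.1591  0.047 ] [ 0.7051 -0.1572  0.0639]
top bar 0.77 [239.7 383.6] [ 0.4882 -0.1582  0.074 ] [ 0.4882 -0.158   0.0756]
[ 0.6293 -0.1931  0.2724] [179.9973  -0.0047  76.9058] 0.08515107207700577 12.2
```

View pics/w3.png

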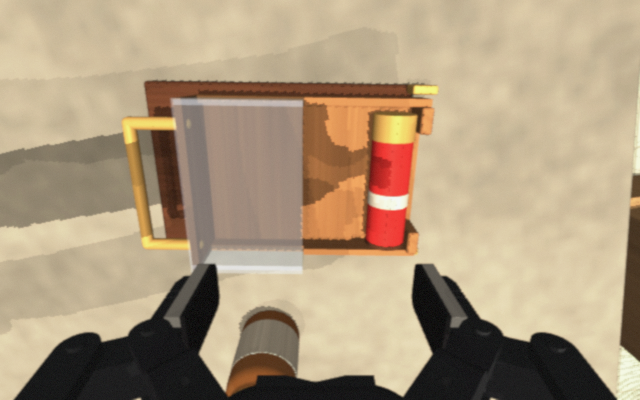

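The tube lies in the well, cap end at (396,113) and tail at (388,245), parallel to the fingers. Descending onto its middle.

```bash
python3 -m jog '[[[0.2,-0.06,-0.1],[0,0,-0.013],0],[[0.42,-0.13,-0.2],[0,0,-0.013],0],[[0.42,-0.13,-0.45],[0,0,-0.013],0],[[0.42,-0.13,-0.7],[0,0,-0.013],0],[[0.42,-0.13,-0.7],[0,0,-0.013],0]]' && python3 -m jog '[[[0,0,-0.13],[0,0,0],0],[[0,0,-0.26],[0,0,0],0],[[0,0,-0.38],[0,0,0],0],[[0,0,-0.38],[0,0,0],0],[[0,0,-0.38],[0,0,0],0]]'
python3 - <<'E'
from h import *
np.set_printoptions(precision=4,suppress=True)
p=optics.get_image("wrist");save(p,"w4.png")
for k in ["tube","cap","tail"]:
    for d in optics.spot_point(k,p)[:1]: print(k,round(d["conf"],2),np.array(d["position"]),ray(p,*d["position"],.047))
s=read_state();print(s["tcp_pos"],s["eef_rot"],s["finger_gap"],s["contact_force"],s["time"])
E
```

```text
time: 12.62
tcp_pos: [0.6881, -0.2121, 0.1585]
eef_rot: [-179.1, 0.0, 76.3]
contact_force: [-1.8, 0.3, -2.7]
finger_gap: 0.0849
gripper_force: 0.0
time: 13.03
tcp_pos: [0.6924, -0.2126, 0.1113]
eef_rot: [-180.0, -0.0, 76.3]
contact_force: [-1.4, 0.0, 0.9]
finger_gap: 0.0856
gripper_force: 0.0
tube 0.59 [272.6 315.3] [ 0.6926 -0.2123  0.047 ]
cap 0.89 [141.2 319. ] [ 0.7081 -0.1548  0.047 ]
tail 0.65 [375.6 318.6] [ 0.6799 -0.2713  0.047 ]
[ 0.6934 -0.2128  0.1128] [179.7981  -0.0006  76.3106] 0.08546162031836145 [0.3138 0.5482 1.1121] 13.2333
```

View pics/w4.png

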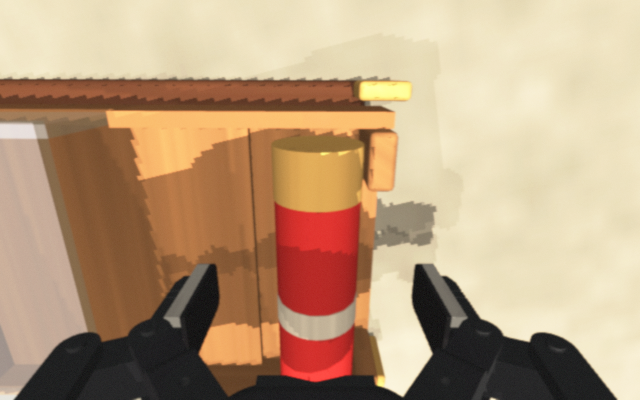

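The tube is centred between the open fingers, column 318. Closing.

```bash
python3 -m jog '[[[0,0,-0.02],[0,0,0],0.2],[[0,0,-0.02],[0,0,0],0.5],[[0,0,-0.02],[0,0,0],1],[[0,0,-0.02],[0,0,0],1],[[0,0,-0.02],[0,0,0],1],[[0,0,-0.02],[0,0,0],1],[[0,0,-0.02],[0,0,0],1],[[0,0,-0.02],[0,0,0],1]]' 70
python3 - <<'E'
from workcell import read_state
s=read_state();print(s["tcp_pos"],s["finger_gap"],s["gripper_force"],s["contact_force"])
E
```

```text
time: 13.9
tcp_pos: [0.6926, -0.2126, 0.108]
eef_rot: [179.9, -0.0, 76.3]
contact_force: [-0.9, -0.3, 3.7]
finger_gap: 0.0337
gripper_force: 69.9
[ 0.69263999 -0.21264939  0.10795101] 0.03370355469990111 69.88617897033691 [-0.90505915 -0.3423068   3.6941004 ]
```

```bash
python3 -m jog '[[[0,0,0.1],[0,0,0],1],[[0,0,0.3],[0,0,0],1],[[0,0,0.55],[0,0,0],1],[[0,0,0.8],[0,0,0],1],[[0,0,1],[0,0,0],1],[[0,0,1],[0,0,0],1]]'
cat > goal.py <<'E'
from h import *
np.set_printoptions(precision=4,suppress=True)
def goal(W,psi,stand=.10,off=0.,ahead=.061):
    p=np.radians(psi);c,s=np.cos(.5),np.sin(.5)
    a=np.array([c*np.cos(p),c*np.sin(p),s]);zt=np.array([s*np.cos(p),s*np.sin(p),-c])
    R=np.c_[a,np.cross(zt,a),zt]
    return W-(stand+.06)*a-ahead*zt-off*a,R
E
python3 - <<'E'
from goal import *
s=read_state();P=s["tcp_pos"];R0=Ro.from_euler("xyz",s["eef_rot"],degrees=True)
T,R=goal(np.array([.742,.1475,.27]),4.2)
print(P,s["eef_rot"],s["finger_gap"],"target",T,Ro.from_matrix(R).as_euler("xyz",degrees=True))
print("shift/150",(T-P)/.15,"rotvec/45",(Ro.from_matrix(R)*R0.inv()).as_rotvec()/(np.pi/4))
yaw=Ro.from_euler("z",-(76.3-4.2),degrees=True)
print("yaw first",-(72.1)/45,"then",(Ro.from_matrix(R)*(yaw*R0).inv()).as_rotvec()/(np.pi/4))
E
```

```text
time: 14.4
tcp_pos: [0.6953, -0.2127, 0.2666]
eef_rot: [179.2, -0.0, 76.3]
contact_force: [2.5, -0.1, -0.4]
finger_gap: 0.0342
gripper_force: 69.8
[ 0.6953 -0.2127  0.2666] [179.2104  -0.0155  76.3078] 0.03418125599707657 target [0.5728 0.1351 0.2468] [180.     -28.6479   4.2   ]
shift/150 [-0.8167  2.3188 -0.1317] rotvec/45 [ 0.4529 -0.5065 -1.5627]
yaw first -1.602222222222222 then [ 0.0638 -0.6333  0.0042]
```

```bash
python3 -m jog '[[[-0.2,0.1,0],[0,0,-0.15],1],[[-0.4,0.2,0],[0,0,-0.3],1],[[-0.6,0.3,0],[0,0,-0.45],1],[[-0.8,0.4,0],[0,0,-0.6],1],[[-1,0.5,0],[0,0,-0.75],1],[[-1,0.5,0],[0,0,-0.8],1],[[-1,0.5,0],[0,0,-0.8],1]]' && python3 -m jog '[[[0,0.15,0],[0,0,-0.15],1],[[0,0.3,0],[0,0,-0.3],1],[[0,0.45,0],[0,0,-0.45],1],[[0,0.6,0],[0,0,-0.6],1],[[0,0.8,0],[0,0,-0.75],1],[[0,0.9,0],[0,0,-0.8],1],[[0,0.9,0],[0,0,-0.8],1]]' && python3 -m jog '[[[0,0.2,-0.05],[0,-0.15,0],1],[[0,0.4,-0.1],[0,-0.3,0],1],[[0,0.6,-0.1],[0,-0.45,0],1],[[0,0.8,-0.1],[0,-0.6,0],1],[[0,0.9,-0.1],[0,-0.63,0],1],[[0,0.9,-0.1],[0,-0.63,0],1],[[0,0.9,-0.1],[0,-0.63,0],1]]'
python3 - <<'E'
from goal import *
p=optics.get_image("wrist");save(p,"w5.png")
for n in ["scene","top","scene","top"]:
    p=optics.get_image(n)
    cv2.imwrite("pics/%s5.png"%n,cv2.resize(p["image"][140:320,280:460,::-1] if n=="scene" else p["image"][90:230,200:340,::-1],None,fx=3,fy=3))
    for k in ["tube","cap","tail","reader_head"]:
        for d in optics.spot_point(k,p)[:1]: print(n,k,round(d["conf"],2),np.array(d["position"]),pix(p,*d["position"]))
s=read_state();P=s["tcp_pos"];R0=Ro.from_euler("xyz",s["eef_rot"],degrees=True)
print(P,s["eef_rot"],s["joints"],s["finger_gap"],s["time"])
M=R0.as_matrix();c=P+.061*M[:,2];print("tube c",c,"cap",c+.06*M[:,0],"tail",c-.06*M[:,0])
E
python3 - <<'E'
import cv2,numpy as np
a,b=[cv2.imread("pics/%s5.png"%n) for n in("scene","top")]
w=cv2.resize(cv2.imread("pics/w5.png"),None,fx=.6,fy=.6)
H=540;c=np.zeros((600,800,3),np.uint8);A=cv2.resize(a,(400,400));B=cv2.resize(b,(400,400));c[:400,:400]=A;c[:400,400:]=B
c[400:600,0:320]=cv2.resize(w,(320,200));cv2.imwrite("pics/m5.png",c)
E
```

```text
time: 14.98
tcp_pos: [0.5404, -0.1366, 0.2576]
eef_rot: [-180.0, 0.1, 40.4]
contact_force: [0.8, -0.4, -0.3]
finger_gap: 0.0341
gripper_force: 70.0
time: 15.57
tcp_pos: [0.5432, 0.0021, 0.2577]
eef_rot: [-179.9, -0.1, 4.7]
contact_force: [-0.4, 0.1, -0.8]
finger_gap: 0.0338
gripper_force: 70.1
time: 16.15
tcp_pos: [0.5422, 0.1343, 0.2423]
eef_rot: [177.6, -28.2, 5.3]
contact_force: [0.8, -0.3, -1.1]
finger_gap: 0.0339
gripper_force: 70.1
scene tube 0.88 [186.5 349.2] [0.5914 0.1147 0.2012]
scene cap 0.72 [181.  361.6] [0.6167 0.1373 0.2303]
scene tail 0.78 [183.2 340.3] [0.5659 0.1009 0.2004]
scene reader_head 0.66 [196.5 390.7] [0.7717 0.1084 0.3059]
top tube 0.93 [203.8 277.4] [0.5688 0.1234 0.2058]
top cap 0.86 [180.8 271.6] [0.6249 0.138  0.2202]
top tail 0.72 [201.6 277.5] [0.5745 0.1234 0.2051]
top reader_head 0.69 [130.5 266.8] [0.7327 0.1428 0.2974]
scene tube 0.51 [185.8 349.4] [0.5912 0.1154 0.2033]
scene cap 0.75 [184.3 361.4] [0.6203 0.1349 0.2221]
scene tail 0.63 [185.2 339.9] [0.5677 0.0987 0.1951]
scene reader_head 0.74 [195.5 393.4] [0.7747 0.1134 0.3092]
top tube 0.95 [201.1 273.4] [0.5751 0.1333 0.2094]
top cap 0.58 [180.9 272.7] [0.6248 0.1354 0.2191]
top reader_head 0.77 [128.2 264.8] [0.7377 0.1474 0.2993]
[0.5423 0.1324 0.2425] [177.6643 -28.2668   4.9191] [ -17.0913   12.7453   -6.0801  122.3537   33.6863   21.8343 -137.3111] 0.033539230337630226 17.2
tube c [0.5713 0.1324 0.1888] cap [0.624  0.137  0.2172] tail [0.5187 0.1279 0.1604]
```

View pics/m5.png

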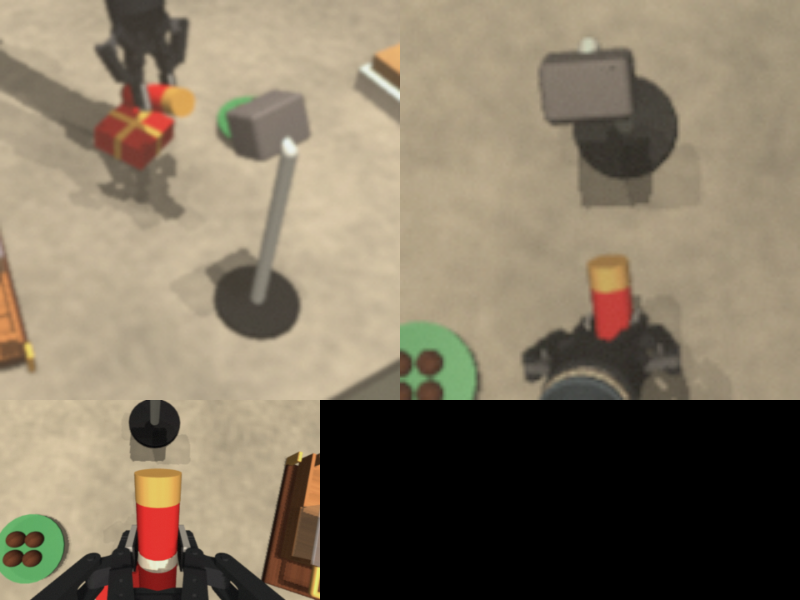

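The montage shows the tube held up, cap towards the reader. The gift box only lies behind and below it. In the wrist view the foot (155,423) is nearly in line with the tube. I'll cross-check the reader pose from the foot circle and the head box.

```bash
python3 - <<'E'
from goal import *
for n in ["wrist","top","scene"]:
    p=optics.get_image(n);g=p["image"].max(2)
    v,u=np.mgrid[0:400,0:640];z=p["z_map"]
    W=(np.stack([(u-p["cx"])/p["fx"]*z,(v-p["cy"])/p["fy"]*z,z],-1)-p["t"])@p["R"]
    m=((g<70)&(z>0)&(np.hypot(W[...,0]-.80,W[...,1]-.152)<.08)&(W[...,2]<.04)).astype(np.uint8)
    cn=max(cv2.findContours(m,0,cv2.CHAIN_APPROX_NONE)[0],key=cv2.contourArea)[:,0]
    pts=np.array([ray(p,y,x,.012) for x,y in cn])[:,:2]
    c,r=cv2.minEnclosingCircle((pts*1000).astype(np.float32));print(n,m.sum(),"foot enc",c,r,"top z",np.median(W[m>0][:,2]),"edges",pts.min(0),pts.max(0))
    if n=="wrist":continue
    # fit head box: depth points to nearest box surface
    k=(z>0)&(W[...,2]>.235)&(W[...,2]<.33)&(W[...,0]>.71)&(abs(W[...,1]-.148)<.06)
    k=cv2.erode(k.astype(np.uint8),np.ones((3,3)))>0
    Q=W[k]
    from scipy.optimize import least_squares
    def f(q):
        pp=q[3];c_,s_=np.cos(.5),np.sin(.5)
        R=np.c_[[c_*np.cos(pp),c_*np.sin(pp),s_],[-np.sin(pp),np.cos(pp),0],[-s_*np.cos(pp),-s_*np.sin(pp),c_]]
        L=abs((Q-q[:3])@R-[.026,0,0])-[.026,.0375,.0275]
        return np.where((L>0).any(1),np.linalg.norm(np.maximum(L,0),axis=1),L.max(1))
    s=least_squares(f,[.742,.1475,.27,.07],loss="soft_l1",f_scale=.002,x_scale=.01);print(n,len(Q),"box fit W",s.x[:3],np.degrees(s.x[3]),np.median(abs(f(s.x))))
s=read_state();print(s["tcp_pos"],s["eef_rot"],s["time"])
E
```

```text
wrist 6888 foot enc (796.84228515625, 150.39210510253906) 56.76682662963867 top z 0.014042424503065105 edges [0.7402 0.0977] [0.8524 0.2043]
top 505 foot enc (795.7110595703125, 150.92808532714844) 53.06818771362305 top z 0.013392222454517048 edges [0.747  0.0981] [0.8054 0.2037]
top 698 box fit W [0.7415 0.1493 0.2698] 4.395501021363404 0.001094088303710796
scene 123 foot enc (765.9270629882812, 150.72145080566406) 25.670185089111328 top z 0.014059974308604463 edges [0.7481 0.126 ] [0.7845 0.1746]
scene 827 box fit W [0.7389 0.1454 0.2691] 4.803999679685557 0.0009293033345251223
[0.5424 0.1324 0.2425] [177.667  -28.2676   4.9149] 17.35
```

```bash
python3 - <<'E'
from goal import *
s=read_state();P=s["tcp_pos"];R0=Ro.from_euler("xyz",s["eef_rot"],degrees=True)
T,R=goal(np.array([.739,.147,.27]),4.4)
print(T,(T-P)/.15,(Ro.from_matrix(R)*R0.inv()).as_rotvec()/(np.pi/4))
E
```

```text
[0.5698 0.134  0.2468] [0.1833 0.0103 0.0291] [ 0.0461 -0.0047  0.0133]
```

```bash
python3 -m jog '[[[0.05,0.003,0.01],[0.02,0,0.005],1],[[0.1,0.006,0.02],[0.046,-0.005,0.013],1],[[0.15,0.01,0.029],[0.046,-0.005,0.013],1],[[0.183,0.01,0.029],[0.046,-0.005,0.013],1],[[0.183,0.01,0.029],[0.046,-0.005,0.013],1],[[0.183,0.01,0.029],[0.046,-0.005,0.013],1],[[0.183,0.01,0.029],[0.046,-0.005,0.013],1],[[0.183,0.01,0.029],[0.046,-0.005,0.013],1]]'
python3 - <<'E'
from goal import *
from scipy.optimize import least_squares
s=read_state();P=s["tcp_pos"];R0=Ro.from_euler("xyz",s["eef_rot"],degrees=True)
T,R=goal(np.array([.739,.147,.27]),4.4)
print(P,s["eef_rot"],s["finger_gap"],s["gripper_force"],(T-P)/.15,(Ro.from_matrix(R)*R0.inv()).as_rotvec()/(np.pi/4))
M=R0.as_matrix();c=P+.061*M[:,2];print("FK tube",c,"axis",M[:,0])
# tube cylinder fit from depth in all cameras
for n in ["wrist","top","scene"]:
    p=optics.get_image(n);v,u=np.mgrid[0:400,0:640];z=p["z_map"]
    W=(np.stack([(u-p["cx"])/p["fx"]*z,(v-p["cy"])/p["fy"]*z,z],-1)-p["t"])@p["R"]
    L=(W-c)@M;im=p["image"].astype(int)
    k=(z>0)&(im[...,0]>130)&(im[...,2]<110)&(np.hypot(L[...,1],L[...,2])<.03)&(L[...,0]>.012)&(L[...,0]<.075)
    Q=L[k]
    q=Q[Q[:,0]<.055]
    if len(q)<40: print(n,len(q));continue
    f=lambda t:np.hypot(q[:,1]-t[0]-t[2]*q[:,0],q[:,2]-t[1]-t[3]*q[:,0])-.018
    r=least_squares(f,[0,0,0,0],loss="soft_l1",f_scale=.002)
    print(n,len(q),"offset y,z",r.x[:2],"slopes deg",np.degrees(r.x[2:]),"cap end",np.percentile(Q[:,0],[95,98,99.5]))
E
```

```text
time: 18.02
tcp_pos: [0.5693, 0.134, 0.2465]
eef_rot: [180.0, -28.6, 4.4]
contact_force: [0.4, 0.3, -1.7]
finger_gap: 0.0338
gripper_force: 70.1
[0.5693 0.134  0.2465] [179.9697 -28.6175   4.4218] 0.03377730112028067 70.09952545166016 [ 0.0034 -0.0002  0.002 ] [ 0.0006 -0.0006 -0.0002]
FK tube [0.5985 0.1362 0.193 ] axis [0.8752 0.0677 0.479 ]
wrist 9233 offset y,z [0.0007 0.0003] slopes deg [ 0.2239 -1.0622] cap end [0.06   0.0601 0.0602]
top 230 offset y,z [-0.0014  0.0017] slopes deg [ 0.7633 -1.4735] cap end [0.0621 0.0625 0.0627]
scene 100 offset y,z [ 0.0009 -0.0011] slopes deg [1.7893 0.0426] cap end [0.0607 0.0612 0.0618]
```

```bash
python3 -m jog '[[[0.008,0,0.003],[0,0.018,0],1],[[0.008,0,0.003],[0,0.018,0],1],[[0.008,0,0.003],[0,0.018,0],1],[[0.008,0,0.003],[0,0.018,0],1],[[0.008,0,0.003],[0,0.018,0],1],[[0.008,0,0.003],[0,0.018,0],1]]'
python3 - <<'E'
from goal import *
p=optics.get_image("top")
for k in ["jar","gift_box","sweet_dish"]:
    for d in optics.spot_point(k,p)[:1]: print(k,d["conf"],d["position"])
s=read_state();print(s["tcp_pos"],s["eef_rot"],s["gripper_force"],s["time"])
print(order.finish_job())
E
```

```text
time: 18.67
tcp_pos: [0.5709, 0.1339, 0.2472]
eef_rot: [-179.9, -27.8, 4.4]
contact_force: [-0.4, 0.3, -1.2]
finger_gap: 0.034
gripper_force: 70.1
jar 0.74 [229.2, 457.7]
sweet_dish 0.76 [221.5, 209.8]
[0.571  0.1339 0.2472] [-179.9374  -27.8482    4.3498] 70.09965777397156 18.8667
the job is handed in; nothing more can be done
None
```

The job is handed in at 18.9 s: I tipped the tray to about 25°, let the tube roll out and lowered the tray. By my measurements the gripper now holds the tube's gold cap facing the reader about 10 cm from the glass, to within a few mm and about 1°, with the jar and sweet dish unmoved and the gift box hidden in the last check.

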